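# Shut and lock the carving-tool chest

### The arm

A 6-joint arm with a two-finger parallel gripper is mounted at the origin on the work surface. World frame = base frame: x ahead of the robot, y to its left, z up, the work surface at z = 0. Lengths are in mm, angles in degrees, forces in N, time in s.
With the tool pointing down it reaches from about 300 to 850 mm from the base axis. Payload 4.2 kg.
Tool frame: the origin (TCP) lies between the finger pads; the fingertips stand 22 mm ahead of it and the grasp point (between the pads) lies 3 mm ahead of it; z points along the fingers, y is the direction in which the jaws open and shut (so a half turn about z gives the same grasp; the last joint's range is limited). The gripper opens to 91 mm and grips with 3 to 60 N. Pads are 32 mm wide; open, the fingers measure 118 mm over their backs; the gripper's body (76 mm by 178 mm) begins 60 mm behind the grasp point.
Start: joints at [64.973, 18.312, 89.639, -0, 72.044, -1.146], TCP at [232.784, 525.787, 235.976] pointing down, gripper open.
Joint ranges: [-177.97, 177.97], [-48.28, 115.42], [12.27, 149.76], [-77.06, 257.06], [2.81, 150.46], [-146.56, 146.56]. Speed limits (degrees/s): [147.25, 147.25, 180, 180, 180, 180].

### API

Orientations are given as [roll, pitch, yaw] about the fixed x, y, z axes, in that order (R = Rz(yaw) Ry(pitch) Rx(roll)).
In Python, from workcell import telemetry, cams, env gives the robot as it stands.
- The arm moves only by the shell command python3 -m inch 'ROWS' [FORCE]. ROWS is JSON, a list of rows, each an object of numbers: "x", "y", "z": the shift along the tool's x, y, z in cm; "yaw": the turn about the tool's z in units of 5 degrees (1.0 is 5 degrees); "gripper": the gripper's target within -1 to 1 (fully open at 1, half-way at 0, shut at -1). A call has 1 to 12 rows; each row shifts and turns the commanded pose from where the row before left it, along the tool's axes as they then stand; what a row does not reach is not made up. A row lasts 1/12 s, in which the tool goes at most 41.7 mm and 7.16 degrees, less where a joint would pass 70% of its speed; a pose out of reach is approached as far as the arm can. A call is refused whole if a number of a shift passes 4.17 or a number of a turn 1, either way. A call with a gripper value outside its range is refused whole. The fingers move at their own pace and stop on an object; FORCE is the grip in N (left out, the last holds). Time passes only in rows, so rows that do not move let the fingers close. It gives the time, the measured TCP pose, the force and the opening at its end, in the units of the state.
- telemetry.state(): the state, without advancing time (a new reading comes with each control period).
- cams.grab_frame(name): name is "scene" or "top" or "wrist"; returns a dict with "pixels" (480x640x3 uint8, red, green, blue), "mtx" (3x3 intrinsics, pixels), "rvec" (rotation vector, rad) and "tvec" (3), from world to camera coordinates, as OpenCV has them. Camera axes: x right, y down, z forward; pixel columns grow to the right and rows downward; lengths in mm; the calibration is good to about 2 mm. The wrist camera is an equidistant fisheye: a pixel r from the principal point sees the ray r / f radians off the axis. A picture is of the moment at which its call begins. There is no depth.
- env.job_done(): hands the job in, once; it reports no verdict.
The state is a dict: "time_s": time; "qpos": joint angles; "qvel": joint speeds; "effort": joint torques, N m; "ee_pos": TCP position; "ee_rot": TCP orientation; "force": force on the tool from outside, world axes, zero at the start; "torque": the same for the moment, N m; "gripper_width": finger opening in mm.
Only numpy, scipy, OpenCV 4.12 (cv2) and the standard library are available. Lean on these libraries where they do the work, as an engineer would, in place of code of your own. Each camera call takes 0.05 s, during which the arm holds its last target. There are 200 camera calls.

### The job

Close up the wooden carving-tool chest: with the fingertips, gently push both drawers fully home, and then push the red thumb tab of the brass locking bar all the way to the right (as the robot sees the chest), so that the bar's tongues stand in front of the drawers. Only push: do not take hold of the knobs, the tab or anything else, do not pull the drawers farther out, and leave the tin on the chest and the tools around it where they are.

Things in the scene. Friction and masses are not known exactly. Their poses are not given: they have to be found in the camera images.
- chest: wooden chest fixed to the bench, 200 deep (x) x 400 wide (y) x 105 high mm. Origin: centre of its underside, on the bench. Its x axis points from the front to the back, +y to its left as the robot sees it, z up. The front face lies at x = -100 mm, the flat top at z = 105 mm. Two drawers side by side, centred at y = +90 (left) and y = -90 mm (right).
- drawer_left (a joint): how far the left drawer stands out of the chest, m: 0 is fully home (a hard stop, front flush with the chest's front), at most 0.12. It slides along the chest's -x, with a friction of about 2 N, and stays where it is left. The front is pale wood, 138 wide x 63 high mm, its lower edge 21 mm and its upper edge 84 mm above the bench; the drawer is open above, with carving tools fixed inside.
- drawer_right (a joint): the same for the right drawer (0 is fully home, grows to 0.12 m as it comes out along the chest's -x)
- drawer_left_knob (a point): centre of the front end face of the left drawer's round brass knob; moves with the drawer. The knob's head is 28 mm in diameter and 14 mm long, its front end stands 35 mm in front of the drawer's front and its axis is 55 mm above the bench. Axes as the chest's.
- drawer_right_knob (a point): the same for the right drawer's knob
- lockbar (a joint): how far the brass locking bar has slid to the chest's right (its -y), m: 0 is fully unlocked, 0.05 is fully locked (hard stops). It runs along the top edge of the chest's front, has a friction of about 2 N and stays where it is left.
- lockbar_tab (a point): centre of the red thumb tab of the locking bar, a block on the chest's top, 30 (x) x 14 (y) x 26 (z) mm, standing from 108 to 134 mm above the bench and 15 to 45 mm behind the chest's front face; moves with the bar. A brass strip 22 mm wide and 3 mm thick on the chest's top joins it to the bar. Axes as the chest's.
- wax_tin: green tin with paper label, 64 mm diameter, about 60 mm high, loose on the middle of the chest's top; origin: centre of its underside. A bystander
- mallet: dark wooden carver's mallet standing on its head, 96 mm diameter, 228 mm high; origin: centre of its underside. A bystander
- glue: yellow glue bottle with orange cap, 56 mm diameter, 160 mm high; origin: centre of its underside. A bystander
- mug: blue mug, 80 mm diameter, 90 mm high, handle at its +y; origin: centre of its underside. A bystander
- gouge_a: carving gouge lying on the bench, 210 mm long along its x, 23 mm high; origin: midway, on its underside. A bystander
- gouge_b: a second such gouge with a dark blade. A bystander
- carving: pale carved wooden plaque with round ends, 60 (x) x 160 (y) x 20 (z) mm, lying on the bench; origin: centre of its underside. A bystander
- oilstone: grey sharpening stone, 50 (x) x 160 (y) x 28 (z) mm; origin: centre of its underside. A bystander

How it is judged:
By the outcome, as a careful person would: the job done as asked, in the order asked, and still so for the second after the job is handed in, with the robot touching nothing.
It also fails if it takes over 48 s, if anything falls off the work surface, if the arm or the gripper's body presses on something with over 40 N, if the wrist force passes 120 N, or if a joint passes its speed limit or range.

## Working session

There is one attempt and no reset: what is moved stays moved. The work goes in short steps, Python scripts to look and compute and a shell command to move; the robot and the scene stay as the last step left them, time stands still between calls to the robot, and variables do not carry over. Pictures are saved under pics/ and viewed, about 8 in all and at most 12, crops included, and the job is handed in when it is done.

```bash
mkdir -p pics; ls; python3 - <<'E'
from workcell import telemetry, cams
import cv2,pickle
print(telemetry.state())
for n in ("scene","top"):
    f=cams.grab_frame(n); pickle.dump(f,open(f"pics/{n}0.pkl","wb"))
    cv2.imwrite(f"pics/{n}0.png",f["pixels"][:,:,::-1])
    print(n,f["mtx"],f["rvec"],f["tvec"])
E
```

```text
pics
{'time_s': 0.0, 'qpos': array([ 6.49738684e+01,  1.83517092e+01,  8.97088607e+01, -2.11572149e-04,
        7.20408935e+01, -1.14651864e+00]), 'qvel': array([-0.05267781, -0.04190369,  0.04797998, -0.04543112, -0.01852579,
       -0.06994632]), 'effort': array([ 1.05893843e-03, -4.12481439e+01, -2.31975317e+01,  7.28901615e-02,
        4.59188386e-02, -1.13041083e-04]), 'ee_pos': array([232.57586956, 525.34937236, 235.10291168]), 'ee_rot': array([-1.79898553e+02, -1.82909267e-03,  1.56120451e+02]), 'force': array([ 0.17998203, -0.15752303,  0.4185716 ]), 'torque': array([0.05218953, 0.0051631 , 0.03527528]), 'gripper_width': 91.18247648190535}
scene [[575.49853211   0.         318.50249698]
 [  0.         575.49853211 244.05227535]
 [  0.           0.           1.        ]] [ 1.15622874  2.40594808 -0.93538148] [ 357.6807873  -242.36859541 1706.26703157]
top [[494.66410663   0.         311.90412493]
 [  0.         494.66410663 236.61990697]
 [  0.           0.           1.        ]] [ 2.16477801 -2.1346555   0.15640357] [ -19.0715221   554.48154796 1306.45311032]
```

View pics/scene0.png

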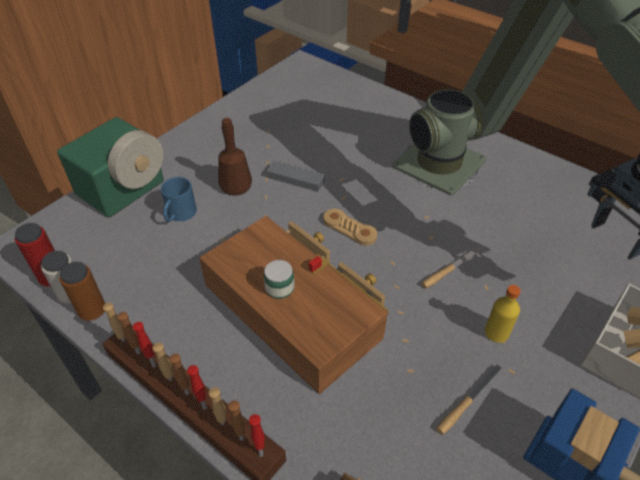

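View pics/top0.png

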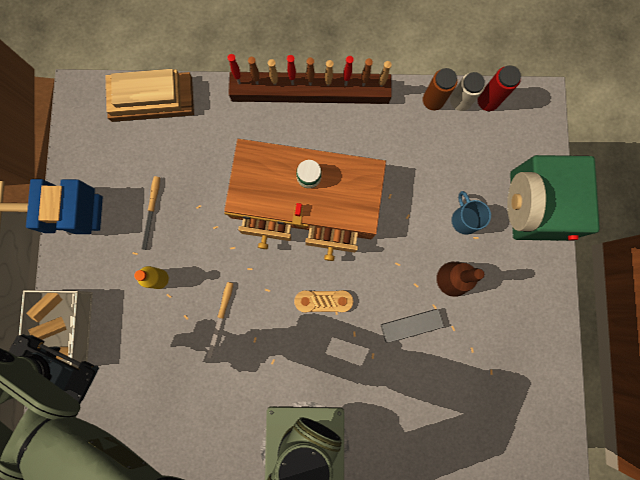

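The scene view shows the chest with both drawers partly out and the red tab near (316,263). In the top view (up = +x, left = +y), the chest top spans about (238,140), (386,160), (377,237) and (226,213). The tab is at about (298,209), with the knobs at (263,243) and (330,255). The carving (325,300) and gouge (222,320) lie in front.

```bash
cat > h.py <<'E'
import cv2,pickle,numpy as np
def load(p): return pickle.load(open(p,"rb"))
def ray(f,uv,z):
    R=cv2.Rodrigues(np.array(f["rvec"]))[0]; t=np.array(f["tvec"]).ravel()
    n=cv2.undistortPoints(np.array(uv,float).reshape(-1,1,2),np.array(f["mtx"]),None).reshape(-1,2)
    d=np.c_[n,np.ones(len(n))]@R; c=-R.T@t
    return c+d*((z-c[2])/d[:,2])[:,None]
def proj(f,P): return cv2.projectPoints(np.array(P,float).reshape(-1,1,3),np.array(f["rvec"],float),np.array(f["tvec"],float),np.array(f["mtx"]),None)[0].reshape(-1,2)
E
python3 - <<'E'
from h import *
f=load("pics/top0.pkl"); im=f["pixels"][:,:,::-1].copy()
cv2.imwrite("pics/topc.png",cv2.resize(im[130:270,215:405],None,fx=4,fy=4,interpolation=cv2.INTER_CUBIC))
hsv=cv2.cvtColor(im,cv2.COLOR_BGR2HSV)
red=(cv2.inRange(hsv,(0,200,120),(5,255,255))|cv2.inRange(hsv,(174,200,120),(180,255,255)))
red[:190]=0;red[230:]=0;red[:,:280]=0;red[:,320:]=0
ys,xs=np.nonzero(red);print("red",xs.min(),xs.max(),ys.min(),ys.max(),xs.mean(),ys.mean())
P=ray(f,[(238,140),(386,160),(377,237),(226,213)],105);print(P.round(1))
print(ray(f,[(xs.mean(),ys.mean())],134))
E
```

```text
red 295 301 203 214 297.95081967213116 208.39344262295083
[[ 802.   188.9  105. ]
 [ 753.  -204.4  105. ]
 [ 546.8 -179.6  105. ]
 [ 604.2  213.2  105. ]]
[[613.3265491  25.5027339 134.       ]]
```

View pics/topc.png

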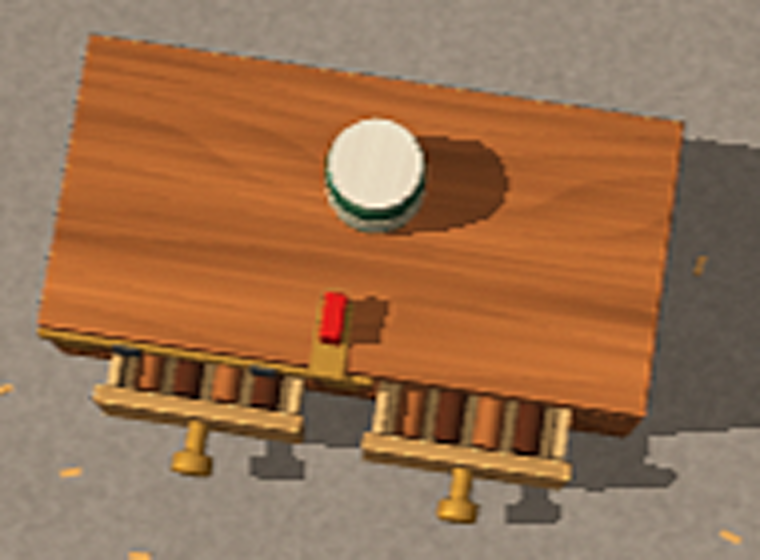

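The crop shows the chest's top corners at about (90,35), (683,121), (645,412) and (40,330). The tab is at (333,317), the tin's lid at (376,163), and the knob heads at (192,462) and (458,510). The drawers' front top edges run (95,395)-(302,428) and (365,440)-(571,470).

```bash
cat >> h.py <<'E'
def c2p(L): return [(215+(u+.5)/4-.5,130+(v+.5)/4-.5) for u,v in L]
E
python3 - <<'E'
from h import *
f=load("pics/top0.pkl"); s=load("pics/scene0.pkl")
W=ray(f,c2p([(90,35),(683,121),(645,412),(40,330)]),105)[:,:2]
M=np.array([(100,200),(100,-200),(-100,-200),(-100,200)],float)
wc=W.mean(0);H=M.T@(W-wc);a=np.arctan2(H[0,1]-H[1,0],H[0,0]+H[1,1])
R=np.array([[np.cos(a),-np.sin(a)],[np.sin(a),np.cos(a)]])
print("chest",wc,np.degrees(a),"res",(W-(wc+M@R.T)).round(1).tolist())
loc=lambda P:((P[:,:2]-wc)@R).round(1)
print("tab",loc(ray(f,[(297.95,208.4)],134)))
print("drawer front top edge",loc(ray(f,c2p([(95,395),(302,428),(365,440),(571,470)]),84)).tolist())
print("knob bottom end z55",loc(ray(f,c2p([(192,472),(458,521)]),55)).tolist())
print("knob centre z69",loc(ray(f,c2p([(192,458),(458,507)]),69)).tolist())
print("tin lid",loc(ray(f,c2p([(376,163)]),165)))
# scene checks
corn=np.c_[wc+M@R.T,np.full(4,105)];print("scene corners",proj(s,corn).round(1).tolist())
for n,uv,z in (("carving",[(296,297),(355,302),(325,291),(325,312)],20),("gouge",[(231,283),(208,360)],15),("stone",[(383,330),(447,312)],28),("mallet",[(457,278)],60),("glue",[(152,278)],80)):
    print(n,ray(f,uv,z)[:,:2].round().tolist(),loc(ray(f,uv,z)).tolist())
np.savez("chest.npz",wc=wc,a=a)
E
```

```text
chest [681.0853665   7.1999913] -7.356124501162091 res [[0.5, -1.4], [-1.4, 1.2], [1.9, 1.6], [-1.0, -1.5]]
tab [[-69.6   9.5]]
drawer front top edge [[-135.1, 159.6], [-137.5, 21.4], [-139.5, -20.7], [-139.9, -157.2]]
knob bottom end z55 [[-173.5, 91.7], [-180.8, -89.2]]
knob centre z69 [[-165.7, 91.6], [-173.0, -87.6]]
tin lid [[24.4 -4.5]]
scene corners [[320.5, 367.1], [199.1, 256.3], [265.7, 213.7], [388.5, 309.2]]
carving [[391.0, 30.0], [380.0, -131.0], [409.0, -49.0], [352.0, -50.0]] [[-290.1, -15.0], [-280.8, -175.2], [-263.0, -90.6], [-318.9, -98.4]]
gouge [[427.0, 208.0], [221.0, 262.0]] [[-277.7, 166.5], [-488.8, 193.6]]
stone [[307.0, -205.0], [357.0, -377.0]] [[-344.0, -258.2], [-272.4, -422.9]]
mallet [[446.0, -397.0]] [[-180.9, -431.2]]
glue [[434.0, 403.0]] [[-295.6, 361.4]]
```

```bash
python3 -m inch '[{"yaw":-1,"gripper":-1},{"yaw":-1},{"yaw":-1},{"yaw":-0.3},{"x":-1.5,"y":-1.8},{"x":-1.5,"y":-1.8},{"x":-1.5,"y":-1.8},{"x":-1.5,"y":-1.8},{"x":-1.5,"y":-1.8},{"x":-1.5,"y":-1.8},{"x":-1.5,"y":-1.8},{"x":-1.5,"y":-1.8}]' 10
python3 -m inch '[{"x":-1.5,"y":-1.8},{"x":-1.5,"y":-1.8},{"x":-1.5,"y":-1.8},{"x":-1.4,"y":-1.8},{"x":-1.4,"y":-1.8},{"x":-1.4,"y":-1.8},{"x":-1.4,"y":-1.8},{"x":-1.4,"y":-1.8},{"x":-1.4,"y":-1.8},{"x":-1.4,"y":-1.8},{"x":-1.4,"y":-1.8},{"x":-1.4,"y":-1.8}]'
python3 -m inch '[{},{}]'
python3 - <<'E'
from h import *
from workcell import telemetry, cams
print(telemetry.state()["ee_pos"],telemetry.state()["ee_rot"],telemetry.state()["force"])
for n in ("wrist",):
    f=cams.grab_frame(n); pickle.dump(f,open(f"pics/{n}1.pkl","wb"))
    cv2.imwrite(f"pics/{n}1.png",f["pixels"][:,:,::-1])
E
```

```text
[232.60188475 525.41484181 235.21234492] [-1.79910639e+02 -1.33379539e-03  1.56118836e+02] [0.21288811 1.06017865 0.66207621]invalid input
invalid input
invalid input
```

View pics/wrist1.png

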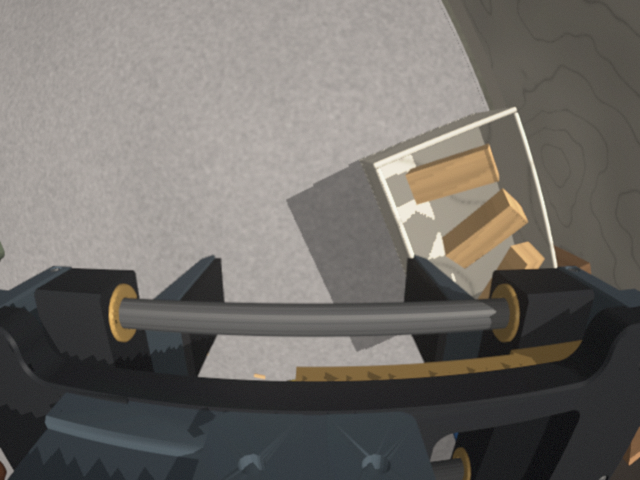

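The arm did not move, because the rows were refused. The wrist view still shows only the start area: the crate at (460,200) and the gripper. Perhaps every row needs all five keys, so I'll try one row.

```bash
python3 -m inch '[{"x":0,"y":0,"z":0,"yaw":-1,"gripper":-1}]' 10
```

```text
time_s: 0.23
ee_pos: [232.7, 525.6, 235.5]
ee_rot: [-179.9, -0.0, 161.2]
force: [0.2, -0.3, -0.3]
gripper_width: 86.8
```

```bash
python3 -m inch '[{"x":0,"y":0,"z":0,"yaw":-1,"gripper":-1},{"x":0,"y":0,"z":0,"yaw":-1,"gripper":-1},{"x":0,"y":0,"z":0,"yaw":-0.3,"gripper":-1},{"x":-1.5,"y":-1.8,"z":0,"yaw":0,"gripper":-1},{"x":-1.5,"y":-1.8,"z":0,"yaw":0,"gripper":-1},{"x":-1.5,"y":-1.8,"z":0,"yaw":0,"gripper":-1},{"x":-1.5,"y":-1.8,"z":0,"yaw":0,"gripper":-1},{"x":-1.5,"y":-1.8,"z":0,"yaw":0,"gripper":-1},{"x":-1.5,"y":-1.8,"z":0,"yaw":0,"gripper":-1},{"x":-1.5,"y":-1.8,"z":0,"yaw":0,"gripper":-1},{"x":-1.5,"y":-1.8,"z":0,"yaw":0,"gripper":-1}]'
python3 -m inch '[{"x":-1.5,"y":-1.8,"z":0,"yaw":0,"gripper":-1},{"x":-1.5,"y":-1.8,"z":0,"yaw":0,"gripper":-1},{"x":-1.5,"y":-1.8,"z":0,"yaw":0,"gripper":-1},{"x":-1.4,"y":-1.8,"z":0,"yaw":0,"gripper":-1},{"x":-1.4,"y":-1.8,"z":0,"yaw":0,"gripper":-1},{"x":-1.4,"y":-1.8,"z":0,"yaw":0,"gripper":-1},{"x":-1.4,"y":-1.8,"z":0,"yaw":0,"gripper":-1},{"x":-1.4,"y":-1.8,"z":0,"yaw":0,"gripper":-1},{"x":-1.4,"y":-1.8,"z":0,"yaw":0,"gripper":-1},{"x":-1.4,"y":-1.8,"z":0,"yaw":0,"gripper":-1},{"x":-1.4,"y":-1.8,"z":0,"yaw":0,"gripper":-1},{"x":-1.4,"y":-1.8,"z":0,"yaw":0,"gripper":-1}]'
python3 -m inch '[{"x":0,"y":0,"z":0,"yaw":0,"gripper":-1},{"x":0,"y":0,"z":0,"yaw":0,"gripper":-1}]'
cat >> h.py <<'E'
def chest():
    d=np.load("chest.npz");a=float(d["a"]);return d["wc"],np.array([[np.cos(a),-np.sin(a)],[np.sin(a),np.cos(a)]])
def snap(n,k):
    from workcell import cams
    f=cams.grab_frame(n); pickle.dump(f,open(f"pics/{n}{k}.pkl","wb"))
    cv2.imwrite(f"pics/{n}{k}.png",f["pixels"][:,:,::-1]);return f
def where():
    from workcell import telemetry
    s=telemetry.state();wc,R=chest()
    print("t",s["time_s"],"loc",((s["ee_pos"][:2]-wc)@R).round(1),"z",s["ee_pos"][2].round(1),"rot",s["ee_rot"].round(1),"Fchest",(s["force"][:2]@R).round(1),"Fz",s["force"][2].round(1),"w",round(s["gripper_width"],1))
E
python3 -c "
from h import *
where(); f=snap('wrist',2)
print(f['mtx'][0],f['tvec'],f['rvec'])"
```

```text
time_s: 1.15
ee_pos: [333.6, 366.4, 235.7]
ee_rot: [-180.0, -0.0, 172.6]
force: [0.2, -0.9, 1.3]
gripper_width: 14.1
time_s: 2.15
ee_pos: [475.4, 130.3, 235.7]
ee_rot: [-180.0, -0.0, 172.6]
force: [-0.0, 0.1, -0.1]
gripper_width: 0.5
time_s: 2.32
ee_pos: [475.2, 130.8, 235.6]
ee_rot: [180.0, -0.0, 172.5]
force: [0.6, 0.2, -0.9]
gripper_width: 0.5
t 2.3167 loc [-220.    96.2] z 235.6 rot [180.   -0.  172.5] Fchest [0.6 0.3] Fz -0.9 w 0.5
[371.64829954   0.         313.70763495] [-191.55767613 -467.45063356  278.27221718] [-2.21523858 -1.94065694 -0.2420248 ]
```

View pics/wrist2.png

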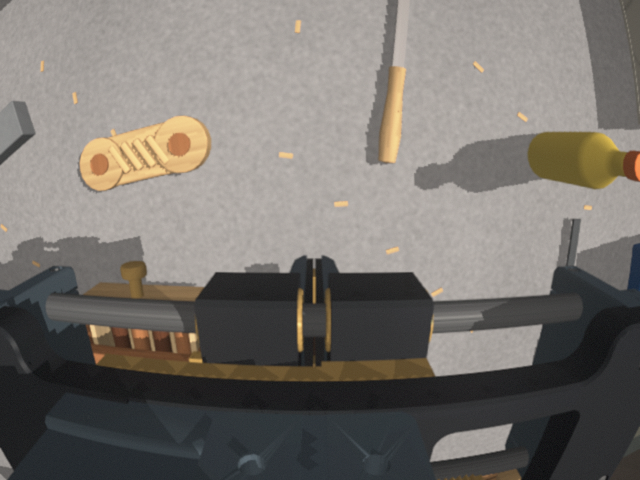

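The wrist view shows the right knob's head at about (133,268). The fingers are shut, the carving is at (145,152) and the glue bottle is at the far right. I'll cast the knob ray as a cross-check.

```bash
python3 - <<'E'
from h import *
f=load("pics/wrist2.pkl");wc,Rc=chest();K=np.array(f["mtx"]);R=cv2.Rodrigues(np.array(f["rvec"]))[0];c=-R.T@np.array(f["tvec"]).ravel()
def fr(uv,z):
    m=np.array(uv)-K[:2,2];r=np.hypot(*m);th=r/K[0,0];d=R.T@np.array([*(m/r*np.sin(th)),np.cos(th)]);return c+d*((z-c[2])/d[2])
print("cam",c,(c[:2]-wc)@Rc)
for n,uv,z in (("knob end top",(133,262),62),("knob R side",(121,270),55),("knob L side",(147,270),55),("drawer front L corner z84",(91,292),84)): print(n,((fr(uv,z)[:2]-wc)@Rc).round(1))
E
```

```text
cam [406.60801996 139.30658728 384.58218601] [-289.13268256   95.87626577]
knob end top [-184.   -83.8]
knob R side [-172.8 -103.8]
knob L side [-173.5  -72.5]
drawer front L corner z84 [-158.5 -127.5]
```

```bash
python3 -m inch '[{"x":0,"y":-0.1,"z":2.8,"yaw":0,"gripper":-1},{"x":0,"y":-0.1,"z":2.8,"yaw":0,"gripper":-1},{"x":0,"y":-0.1,"z":2.8,"yaw":0,"gripper":-1},{"x":0,"y":-0.1,"z":2.8,"yaw":0,"gripper":-1},{"x":0,"y":0,"z":2.8,"yaw":0,"gripper":-1},{"x":0,"y":0,"z":2.8,"yaw":0,"gripper":-1},{"x":0,"y":0,"z":0,"yaw":0,"gripper":-1},{"x":0,"y":0,"z":0,"yaw":0,"gripper":-1}]'
python3 -m inch '[{"x":-0.5,"y":0,"z":0,"yaw":0,"gripper":-1},{"x":-0.5,"y":0,"z":0,"yaw":0,"gripper":-1},{"x":-0.5,"y":0,"z":0,"yaw":0,"gripper":-1},{"x":-0.5,"y":0,"z":0,"yaw":0,"gripper":-1},{"x":-0.5,"y":0,"z":0,"yaw":0,"gripper":-1},{"x":-0.5,"y":0,"z":0,"yaw":0,"gripper":-1},{"x":-0.5,"y":0,"z":0,"yaw":0,"gripper":-1},{"x":-0.5,"y":0,"z":0,"yaw":0,"gripper":-1}]'
python3 -c "
from h import *
where()"
```

```text
time_s: 3.03
ee_pos: [473.4, 128.1, 67.3]
ee_rot: [-179.9, -0.2, 172.7]
force: [1.3, -0.3, -0.6]
gripper_width: 0.6
time_s: 3.7
ee_pos: [514.1, 122.1, 67.9]
ee_rot: [-180.0, -0.1, 172.6]
force: [-3.1, 0.6, 2.0]
gripper_width: 0.8
t 3.7 loc [-180.4   92.6] z 67.9 rot [-1.800e+02 -1.000e-01  1.726e+02] Fchest [-3.2  0.2] Fz 2.0 w 0.8
```

```bash
python3 -m inch '[{"x":-0.3,"y":0,"z":0,"yaw":0,"gripper":-1},{"x":-0.3,"y":0,"z":0,"yaw":0,"gripper":-1},{"x":-0.3,"y":0,"z":0,"yaw":0,"gripper":-1},{"x":-0.3,"y":0,"z":0,"yaw":0,"gripper":-1},{"x":-0.3,"y":0,"z":0,"yaw":0,"gripper":-1},{"x":-0.3,"y":0,"z":0,"yaw":0,"gripper":-1}]'
python3 -m inch '[{"x":-0.2,"y":0,"z":0,"yaw":0,"gripper":-1},{"x":-0.2,"y":0,"z":0,"yaw":0,"gripper":-1},{"x":-0.2,"y":0,"z":0,"yaw":0,"gripper":-1}]'
python3 -c "
from h import *
where()"
```

```text
time_s: 4.2
ee_pos: [532.1, 119.7, 67.8]
ee_rot: [-180.0, -0.0, 172.6]
force: [-2.5, -2.0, 1.5]
gripper_width: 0.5
time_s: 4.45
ee_pos: [538.0, 119.0, 67.8]
ee_rot: [-180.0, -0.0, 172.6]
force: [-2.1, -2.3, 0.5]
gripper_width: 0.2
t 4.45 loc [-156.2   92.6] z 67.8 rot [-180.    -0.   172.6] Fchest [-1.8 -2.5] Fz 0.5 w 0.2
```

```bash
for i in 1; do python3 -m inch '[{"x":-0.2,"y":0,"z":0,"yaw":0,"gripper":-1},{"x":-0.2,"y":0,"z":0,"yaw":0,"gripper":-1}]'; done
python3 -m inch '[{"x":-0.1,"y":0,"z":0,"yaw":0,"gripper":-1},{"x":-0.1,"y":0,"z":0,"yaw":0,"gripper":-1}]'
python3 -c "
from h import *
where()"
```

```text
time_s: 4.62
ee_pos: [542.0, 118.6, 67.8]
ee_rot: [-180.0, -0.0, 172.6]
force: [-2.7, -1.7, 0.2]
gripper_width: 0.6
time_s: 4.78
ee_pos: [544.0, 118.4, 67.9]
ee_rot: [180.0, -0.0, 172.6]
force: [-4.5, -0.8, 0.7]
gripper_width: 0.2
t 4.7833 loc [-150.2   92.8] z 67.9 rot [180.   -0.  172.6] Fchest [-4.4 -1.4] Fz 0.7 w 0.2
```

```bash
python3 -m inch '[{"x":-0.2,"y":0,"z":0,"yaw":0,"gripper":-1},{"x":-0.2,"y":0,"z":0,"yaw":0,"gripper":-1}]'
python3 -m inch '[{"x":-0.1,"y":0,"z":0,"yaw":0,"gripper":-1},{"x":-0.1,"y":0,"z":0,"yaw":0,"gripper":-1}]'
python3 -c "
from h import *
where()"
```

```text
time_s: 4.95
ee_pos: [544.2, 118.4, 67.9]
ee_rot: [-180.0, -0.5, 172.6]
force: [-14.8, 3.4, 11.1]
gripper_width: 0.8
time_s: 5.12
ee_pos: [544.2, 118.4, 67.9]
ee_rot: [-180.0, -0.7, 172.5]
force: [-18.8, 3.0, 13.1]
gripper_width: 0.6
t 5.1167 loc [-150.    92.8] z 67.9 rot [-180.    -0.7  172.5] Fchest [-19.1   0.5] Fz 13.1 w 0.6
```

The left drawer is on its stop: the force rose to 19 N with no motion at local x = -150. Now I'll back off and go to the right knob.

```bash
python3 -m inch '[{"x":1,"y":0,"z":0,"yaw":0,"gripper":-1},{"x":2,"y":0,"z":0,"yaw":0,"gripper":-1},{"x":2.2,"y":0,"z":0,"yaw":0,"gripper":-1},{"x":2,"y":0,"z":0,"yaw":0,"gripper":-1},{"x":0,"y":-2.5,"z":0,"yaw":0,"gripper":-1},{"x":0,"y":-2.5,"z":0,"yaw":0,"gripper":-1},{"x":0,"y":-2.5,"z":0,"yaw":0,"gripper":-1},{"x":0,"y":-2.5,"z":0,"yaw":0,"gripper":-1},{"x":0,"y":-2.5,"z":0,"yaw":0,"gripper":-1},{"x":0,"y":-2.5,"z":0,"yaw":0,"gripper":-1},{"x":0,"y":-2.5,"z":0,"yaw":0,"gripper":-1},{"x":0,"y":-0.5,"z":0,"yaw":0,"gripper":-1}]'
python3 -m inch '[{"x":-0.3,"y":0,"z":0,"yaw":0,"gripper":-1},{"x":-0.5,"y":0,"z":0,"yaw":0,"gripper":-1},{"x":-0.5,"y":0,"z":0,"yaw":0,"gripper":-1},{"x":-0.5,"y":0,"z":0,"yaw":0,"gripper":-1},{"x":-0.5,"y":0,"z":0,"yaw":0,"gripper":-1},{"x":-0.3,"y":0,"z":0,"yaw":0,"gripper":-1}]'
python3 -c "
from h import *
where()"
```

```text
time_s: 6.12
ee_pos: [456.6, -54.2, 68.5]
ee_rot: [-180.0, 0.2, 172.5]
force: [-0.6, 0.2, 0.1]
gripper_width: 0.4
time_s: 6.62
ee_pos: [481.6, -54.0, 67.8]
ee_rot: [180.0, -0.1, 172.7]
force: [-1.4, 1.3, 0.9]
gripper_width: 0.3
t 6.6167 loc [-190.   -86.3] z 67.8 rot [ 1.800e+02 -1.000e-01  1.727e+02] Fchest [-1.6  1.1] Fz 0.9 w 0.3
```

Contact is about to start. Home should be at about -150.

```bash
python3 -m inch '[{"x":-0.3,"y":0,"z":0,"yaw":0,"gripper":-1},{"x":-0.3,"y":0,"z":0,"yaw":0,"gripper":-1},{"x":-0.3,"y":0,"z":0,"yaw":0,"gripper":-1},{"x":-0.3,"y":0,"z":0,"yaw":0,"gripper":-1},{"x":-0.3,"y":0,"z":0,"yaw":0,"gripper":-1},{"x":-0.3,"y":0,"z":0,"yaw":0,"gripper":-1},{"x":-0.3,"y":0,"z":0,"yaw":0,"gripper":-1},{"x":-0.3,"y":0,"z":0,"yaw":0,"gripper":-1}]'
python3 -m inch '[{"x":-0.3,"y":0,"z":0,"yaw":0,"gripper":-1},{"x":-0.3,"y":0,"z":0,"yaw":0,"gripper":-1},{"x":-0.3,"y":0,"z":0,"yaw":0,"gripper":-1},{"x":-0.2,"y":0,"z":0,"yaw":0,"gripper":-1}]'
python3 -c "
from h import *
where()"
```

```text
time_s: 7.28
ee_pos: [505.1, -58.1, 67.8]
ee_rot: [180.0, -0.0, 172.6]
force: [-2.3, 1.4, -2.8]
gripper_width: 0.4
time_s: 7.62
ee_pos: [516.4, -59.7, 67.9]
ee_rot: [-180.0, 0.0, 172.6]
force: [-2.0, -0.1, -1.7]
gripper_width: 0.1
t 7.6167 loc [-154.8  -87.4] z 67.9 rot [-180.     0.   172.6] Fchest [-1.9 -0.3] Fz -1.7 w 0.1
```

```bash
python3 -m inch '[{"x":-0.2,"y":0,"z":0,"yaw":0,"gripper":-1},{"x":-0.2,"y":0,"z":0,"yaw":0,"gripper":-1}]'
python3 -m inch '[{"x":-0.2,"y":0,"z":0,"yaw":0,"gripper":-1},{"x":-0.2,"y":0,"z":0,"yaw":0,"gripper":-1}]'
python3 -c "
from h import *
where()"
```

```text
time_s: 7.78
ee_pos: [519.4, -60.1, 67.9]
ee_rot: [-180.0, -0.1, 172.6]
force: [-6.9, 0.2, 4.7]
gripper_width: 0.6
time_s: 7.95
ee_pos: [519.6, -60.1, 67.9]
ee_rot: [-180.0, -0.6, 172.6]
force: [-14.8, 1.1, 11.8]
gripper_width: 0.2
t 7.95 loc [-151.6  -87.4] z 67.9 rot [-180.    -0.6  172.6] Fchest [-14.8  -0.8] Fz 11.8 w 0.2
```

Both drawers are at their stops. I'll back off, rise, and look before the lock bar.

```bash
python3 -m inch '[{"x":1,"y":0,"z":0,"yaw":0,"gripper":-1},{"x":2,"y":0,"z":0,"yaw":0,"gripper":-1},{"x":2,"y":0,"z":0,"yaw":0,"gripper":-1},{"x":1,"y":0,"z":-2,"yaw":0,"gripper":-1},{"x":0,"y":0,"z":-2.5,"yaw":0,"gripper":-1},{"x":0,"y":0,"z":-2.5,"yaw":0,"gripper":-1},{"x":0,"y":0,"z":-2.5,"yaw":0,"gripper":-1},{"x":0,"y":0,"z":-2.5,"yaw":0,"gripper":-1},{"x":0,"y":0,"z":-1,"yaw":0,"gripper":-1}]'
python3 - <<'E'
from h import *
where()
s=snap("scene",3)["pixels"];t=snap("top",3)["pixels"]
a=cv2.resize(s[200:350,190:400],None,fx=3.5,fy=3.5,interpolation=cv2.INTER_CUBIC)[:,:760]
b=cv2.resize(t[130:270,215:405],None,fx=3.8,fy=3.8,interpolation=cv2.INTER_CUBIC)
a=cv2.resize(s[200:330,190:400],(400,248));b=cv2.resize(t[190:270,215:405],(760,320),interpolation=cv2.INTER_CUBIC)
a=cv2.resize(s[205:285,260:400],(480,274),interpolation=cv2.INTER_CUBIC)
o=np.zeros((594,760,3),np.uint8);o[:274,:480]=a;o[274:]=b
cv2.imwrite("pics/m3.png",o[:,:,::-1])
E
```

```text
time_s: 8.7
ee_pos: [467.4, -53.2, 202.2]
ee_rot: [-180.0, 0.6, 172.6]
force: [1.4, 0.1, -0.5]
gripper_width: 0.4
t 8.7 loc [-204.2  -87.3] z 202.2 rot [-180.     0.6  172.6] Fchest [1.3 0.3] Fz -0.5 w 0.4
```

View pics/m3.png

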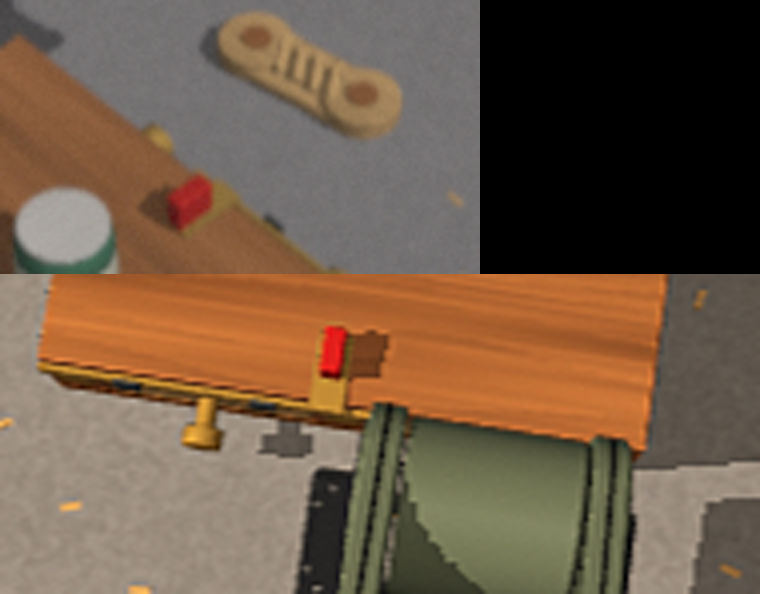

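The pictures show the left drawer flush, with its knob against the face at (202,430), and the tab unmoved at (333,350). The arm hides the right drawer from above. Now the tab, approached from its left side.

```bash
python3 -m inch '[{"x":0,"y":2,"z":0,"yaw":0,"gripper":-1},{"x":0,"y":2,"z":0,"yaw":0,"gripper":-1},{"x":-1,"y":2,"z":0,"yaw":0,"gripper":-1},{"x":-2,"y":2,"z":0,"yaw":0,"gripper":-1},{"x":-2,"y":2,"z":0,"yaw":0,"gripper":-1},{"x":-2,"y":2,"z":0,"yaw":0,"gripper":-1},{"x":-2,"y":2,"z":0,"yaw":0,"gripper":-1},{"x":-2,"y":0,"z":0,"yaw":0,"gripper":-1},{"x":-1.6,"y":0,"z":0,"yaw":0,"gripper":-1},{"x":-0.8,"y":0,"z":0,"yaw":0,"gripper":-1},{"x":0,"y":0,"z":0,"yaw":0,"gripper":-1},{"x":0,"y":0,"z":0,"yaw":0,"gripper":-1}]'
python3 -c "
from h import *
where()"
python3 -m inch '[{"x":0,"y":0,"z":1,"yaw":0,"gripper":-1},{"x":0,"y":0,"z":1.5,"yaw":0,"gripper":-1},{"x":0,"y":0,"z":1.5,"yaw":0,"gripper":-1},{"x":0,"y":0,"z":1.5,"yaw":0,"gripper":-1},{"x":0,"y":0,"z":0.9,"yaw":0,"gripper":-1},{"x":0,"y":0,"z":0,"yaw":0,"gripper":-1},{"x":0,"y":0,"z":0,"yaw":0,"gripper":-1}]'
python3 -c "
from h import *
where()"
```

```text
time_s: 9.8
ee_pos: [614.7, 68.7, 196.9]
ee_rot: [-180.0, -0.1, 172.6]
force: [-0.2, -0.0, 0.3]
gripper_width: 0.3
t 9.8 loc [-73.7  52.5] z 196.9 rot [-1.800e+02 -1.000e-01  1.726e+02] Fchest [-0.1 -0.1] Fz 0.3 w 0.3
time_s: 10.38
ee_pos: [614.6, 68.8, 133.7]
ee_rot: [-180.0, -0.0, 172.6]
force: [0.6, -0.1, 1.0]
gripper_width: 0.3
t 10.3833 loc [-73.8  52.6] z 133.7 rot [-180.    -0.   172.6] Fchest [ 0.6 -0.1] Fz 1.0 w 0.3
```

```bash
python3 -m inch '[{"x":0,"y":0,"z":-0.2,"yaw":0,"gripper":-1},{"x":0,"y":-0.5,"z":0,"yaw":0,"gripper":-1},{"x":0,"y":-0.5,"z":0,"yaw":0,"gripper":-1},{"x":0,"y":-0.5,"z":0,"yaw":0,"gripper":-1},{"x":0,"y":-0.4,"z":0,"yaw":0,"gripper":-1},{"x":0,"y":-0.3,"z":0,"yaw":0,"gripper":-1},{"x":0,"y":-0.3,"z":0,"yaw":0,"gripper":-1},{"x":0,"y":-0.3,"z":0,"yaw":0,"gripper":-1},{"x":0,"y":-0.3,"z":0,"yaw":0,"gripper":-1}]'
python3 -c "
from h import *
where()"
python3 -m inch '[{"x":0,"y":-0.3,"z":0,"yaw":0,"gripper":-1},{"x":0,"y":-0.3,"z":0,"yaw":0,"gripper":-1},{"x":0,"y":-0.3,"z":0,"yaw":0,"gripper":-1},{"x":0,"y":-0.3,"z":0,"yaw":0,"gripper":-1}]'
python3 -c "
from h import *
where()"
```

```text
time_s: 11.13
ee_pos: [611.3, 38.4, 136.0]
ee_rot: [179.9, 0.0, 172.6]
force: [0.4, 3.1, 0.7]
gripper_width: 0.8
t 11.1333 loc [-73.2  22. ] z 136.0 rot [179.9   0.  172.6] Fchest [0.  3.1] Fz 0.7 w 0.8
time_s: 11.47
ee_pos: [609.7, 26.1, 136.0]
ee_rot: [180.0, -0.0, 172.6]
force: [0.4, 2.2, 1.0]
gripper_width: 0.6
t 11.4667 loc [-73.3   9.6] z 136.0 rot [180.   -0.  172.6] Fchest [0.1 2.2] Fz 1.0 w 0.6
```

```bash
python3 -m inch '[{"x":0,"y":-0.3,"z":0,"yaw":0,"gripper":-1},{"x":0,"y":-0.3,"z":0,"yaw":0,"gripper":-1},{"x":0,"y":-0.3,"z":0,"yaw":0,"gripper":-1},{"x":0,"y":-0.3,"z":0,"yaw":0,"gripper":-1},{"x":0,"y":-0.3,"z":0,"yaw":0,"gripper":-1},{"x":0,"y":-0.3,"z":0,"yaw":0,"gripper":-1}]'
python3 -m inch '[{"x":0,"y":-0.2,"z":0,"yaw":0,"gripper":-1},{"x":0,"y":-0.2,"z":0,"yaw":0,"gripper":-1},{"x":0,"y":-0.2,"z":0,"yaw":0,"gripper":-1}]'
python3 -c "
from h import *
where()"
```

```text
time_s: 11.97
ee_pos: [607.2, 8.1, 135.9]
ee_rot: [180.0, -0.0, 172.6]
force: [-1.5, 2.5, 1.8]
gripper_width: 0.5
time_s: 12.22
ee_pos: [606.5, 2.3, 135.9]
ee_rot: [180.0, -0.0, 172.6]
force: [-1.7, 2.1, 1.2]
gripper_width: 0.8
t 12.2167 loc [-73.3 -14.5] z 135.9 rot [180.   -0.  172.6] Fchest [-1.9  1.8] Fz 1.2 w 0.8
```

```bash
python3 -m inch '[{"x":0,"y":-0.2,"z":0,"yaw":0,"gripper":-1},{"x":0,"y":-0.2,"z":0,"yaw":0,"gripper":-1}]'
python3 -m inch '[{"x":0,"y":-0.2,"z":0,"yaw":0,"gripper":-1},{"x":0,"y":-0.2,"z":0,"yaw":0,"gripper":-1}]'
python3 -c "
from h import *
where()"
```

```text
time_s: 12.38
ee_pos: [606.0, -1.7, 135.9]
ee_rot: [180.0, -0.0, 172.6]
force: [-1.2, 1.8, 0.1]
gripper_width: 0.2
time_s: 12.55
ee_pos: [605.6, -4.8, 135.9]
ee_rot: [179.9, -0.0, 172.6]
force: [-0.8, 9.3, 1.9]
gripper_width: 0.4
t 12.55 loc [-73.3 -21.6] z 135.9 rot [179.9  -0.  172.6] Fchest [-2.   9.1] Fz 1.9 w 0.4
```

```bash
python3 -m inch '[{"x":0,"y":-0.2,"z":0,"yaw":0,"gripper":-1},{"x":0,"y":-0.2,"z":0,"yaw":0,"gripper":-1},{"x":0,"y":0,"z":0,"yaw":0,"gripper":-1}]'
python3 -c "
from h import *
where()"
```

```text
time_s: 12.8
ee_pos: [605.6, -5.0, 136.0]
ee_rot: [179.5, -0.0, 172.5]
force: [-0.2, 15.4, 1.2]
gripper_width: 0.2
t 12.8 loc [-73.3 -21.7] z 136.0 rot [179.5  -0.  172.5] Fchest [-2.2 15.2] Fz 1.2 w 0.2
```

The bar is at its hard stop: 15 N with no motion, after about 50 mm of travel. Now I'll retreat left and up, clear of the top view, and check.

```bash
python3 -m inch '[{"x":0,"y":1,"z":0,"yaw":0,"gripper":-1},{"x":0,"y":1.5,"z":0,"yaw":0,"gripper":-1},{"x":0,"y":1,"z":-1.5,"yaw":0,"gripper":-1},{"x":0,"y":0,"z":-2.5,"yaw":0,"gripper":-1},{"x":0,"y":0,"z":-2.5,"yaw":0,"gripper":-1},{"x":0,"y":0,"z":-2.5,"yaw":0,"gripper":-1},{"x":0,"y":1,"z":-1.5,"yaw":0,"gripper":-1},{"x":1,"y":2.5,"z":0,"yaw":0,"gripper":-1},{"x":2,"y":2.5,"z":0,"yaw":0,"gripper":-1},{"x":2,"y":2.5,"z":0,"yaw":0,"gripper":-1},{"x":2,"y":2.5,"z":0,"yaw":0,"gripper":-1},{"x":2,"y":2.5,"z":0,"yaw":0,"gripper":-1}]'
python3 -m inch '[{"x":2,"y":2.5,"z":0,"yaw":0,"gripper":-1},{"x":2,"y":2.5,"z":0,"yaw":0,"gripper":-1},{"x":2,"y":2.5,"z":0,"yaw":0,"gripper":-1},{"x":2,"y":2.5,"z":0,"yaw":0,"gripper":-1},{"x":1,"y":2.5,"z":0,"yaw":0,"gripper":-1},{"x":0.5,"y":2.5,"z":0,"yaw":0,"gripper":-1},{"x":0,"y":2.5,"z":0,"yaw":0,"gripper":-1},{"x":0,"y":2,"z":0,"yaw":0,"gripper":-1},{"x":0,"y":0,"z":0,"yaw":0,"gripper":-1}]'
python3 - <<'E'
from h import *
where()
s=snap("scene",4)["pixels"];f=snap("top",4);t=f["pixels"]
o=np.zeros((600,760,3),np.uint8);o[:274,:480]=cv2.resize(s[205:285,260:400],(480,274),interpolation=cv2.INTER_CUBIC)
o[280:]=cv2.resize(t[185:265,215:405],(760,320),interpolation=cv2.INTER_CUBIC)
cv2.imwrite("pics/m4.png",o[:,:,::-1])
wc,R=chest();hsv=cv2.cvtColor(t,cv2.COLOR_RGB2HSV)
red=(cv2.inRange(hsv,(0,200,120),(5,255,255))|cv2.inRange(hsv,(174,200,120),(180,255,255)))
red[:190]=0;red[235:]=0;red[:,:280]=0;red[:,:][:,345:]=0
ys,xs=np.nonzero(red);print("tab",len(xs),((ray(f,[(xs.mean(),ys.mean())],134)[:,:2]-wc)@R).round(1))
p=load("pics/top0.pkl")["pixels"]
d=cv2.absdiff(p,t).max(2)>40
for n,(a,b,c,e) in dict(tin=(150,190,294,324),carving=(288,314,292,358),mallet=(258,298,435,485),stone=(305,345,378,452),mug=(190,235,450,492),gouge_b=(175,250,140,162)).items(): print(n,int(d[a:b,c:e].sum()))
E
```

```text
time_s: 13.8
ee_pos: [537.3, 171.7, 240.9]
ee_rot: [-180.0, 0.1, 172.6]
force: [0.5, 0.8, 0.9]
gripper_width: 0.5
time_s: 14.55
ee_pos: [469.0, 380.0, 240.5]
ee_rot: [179.9, 0.1, 172.8]
force: [-0.3, -0.2, -0.2]
gripper_width: 0.3
t 14.55 loc [-258.1  342.5] z 240.5 rot [1.799e+02 1.000e-01 1.728e+02] Fchest [-0.3 -0.3] Fz -0.2 w 0.3
tab 60 [[-70.8 -38.8]]
tin 0
carving 2
mallet 133
stone 1668
mug 0
gouge_b 147
```

View pics/m4.png

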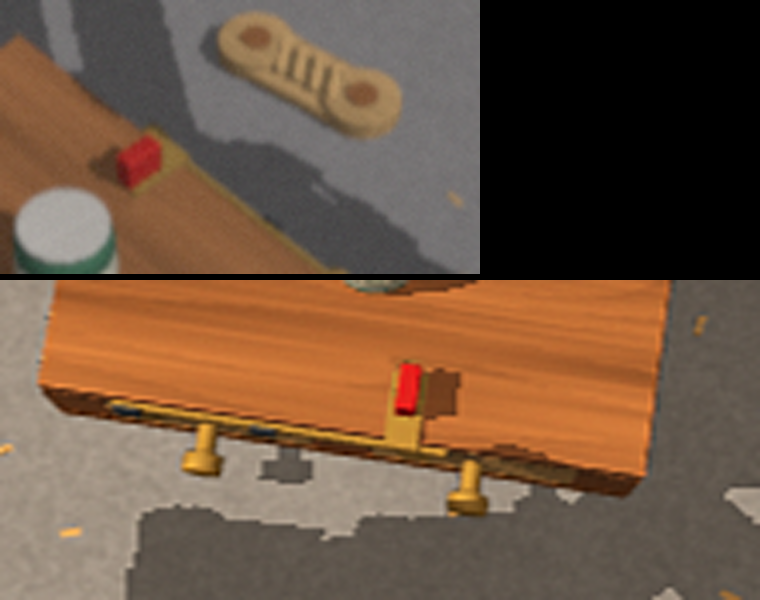

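Both knobs are against the face at (203,455) and (468,495), and the tab has moved right to (408,388). The tin's and mug's pixels are unchanged. The differences at the stone, mallet and gouge look like arm shadow. Handing in.

```bash
python3 -c "
from workcell import env
print(env.job_done())"
```

```text
the job is handed in; nothing more can be done
None
```

The chest is closed up and the job is handed in. With shut fingertips I pushed the left drawer home, then the right, then pushed the red tab fully right. That took about 14.6 s of robot time, and the arm was clear of everything at hand-in.

**Stops:** Each push ended against a hard stop with no further motion: about 19 N on the left drawer, 15 N on the right drawer and 15 N on the bar.

**Last pictures:**
- **Drawers:** Both look flush with the front in the top view. The two stops differed by 1.6 mm in my chest frame, which fits about 0.5° of error in my chest angle.
- **Lock bar:** The tab moved from y = +9.5 to −38.8 mm, about 48 mm against the nominal 50. That is within roughly one pixel (2.6 mm), and the stop force says it is fully locked.
- **Other objects:** The tin, mug and carving show no change between the first and last top views. The pixels did change at the oilstone, mallet and second gouge. I put that down to the arm's shadow without checking further, as the arm never went near them. The glue bottle and first gouge were not compared.

**Disagreement:** My chest pose projected into the scene camera was a few pixels off the visible corners, about 10–20 mm if taken at face value. I did not resolve it; contact and the wrist camera agreed with the top-view estimate I worked from.

My first batch of moves was refused because each row needs all five keys, so nothing moved then. No picture or force reading was taken after hand-in.

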